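# Load the router magazine from the setting stand

### The arm

A 6-joint arm with a two-finger parallel gripper is mounted at the origin on the work surface; the furniture and walls round the work are solid. World frame = base frame: x ahead of the robot, y to its left, z up, the work surface at z = 0. Lengths are in m, angles in rad, forces in N, time in s.
With the tool pointing down it reaches from about 0.3 to 0.85 m from the base axis. Payload 5.4 kg.
Tool frame: the origin (TCP) lies at the centre of the arm's flange, where the gripper is bolted on; the fingertips stand 173 mm ahead of it and the grasp point (between the pads) lies 155 mm ahead of it; z points along the fingers, y is the line along which they close (so a half turn about z gives the same grasp; the last joint's range is limited). The gripper opens to 85 mm and grips with 20 to 120 N. Pads are 22 mm wide; open, the fingers measure 114 mm over their backs; the gripper's body (76 mm by 85 mm) begins 54 mm behind the grasp point. The pads swing forward as they close: fully open they stand 13 mm farther back than shut.
Start: joints at [-1.523, 0.158, 1.597, -0, 1.386, -0.21], TCP at [0.147, -0.556, 0.405] pointing down, gripper open.
Joint ranges: [-2.91, 2.91], [-0.94, 2.29], [0.18, 2.7], [-1.29, 4.43], [0.17, 2.64], [-3, 3]. Speed limits (rad/s): [2.57, 2.57, 3.14, 3.14, 3.14, 3.14].

### API

Orientations are given as a unit quaternion [x, y, z, w].
In Python, from workcell import * gives the robot as it stands.
- The arm moves only by the tool step_arm, never from a script. Its argument "moves" is a list of rows, each an object of numbers: "jaw": the gripper's target within -1 to 1 (fully open at 1, half-way at 0, shut at -1); "dx", "dy", "dz": the shift along the world's x, y, z in cm; "rx", "ry", "rz": the turn, a rotation vector about the world's x, y, z in degrees. In form: [{"jaw": .., "dx": .., "dy": .., "dz": .., "rx": .., "ry": .., "rz": ..}, ...]. A call has 1 to 10 rows; each row shifts and turns the commanded pose from where the row before left it; what a row does not reach is not made up. A row lasts 1/12 s, in which the tool goes at most 41.7 mm and 7.16 degrees, less where a joint would pass 70% of its speed; a pose out of reach is approached as far as the arm can. A call is refused whole if a number of a shift passes 4.17 or a number of a turn 7.16, either way. A call with a gripper value outside its range is refused whole. The fingers move at their own pace and stop on an object; the grip force is fixed at half the most. Time passes only in rows, so rows that do not move let the fingers close. It gives the time, the measured TCP pose, the force, the opening and the grip force at its end, in the units of the state.
- read_state(): the state, without advancing time (a new reading comes with each control period).
- capture(name): name is "scene" or "top" or "wrist"; returns the picture (400x640x3 uint8, blue, green, red); there is no depth.
- get_calibration(name): a dict with "fx", "fy", "cx", "cy" (pixels), "origin" and "attitude" of the camera in the world. Camera axes: x right, y up, looking along -z (the intrinsics and any distortion apply to the point x, -y, -z); pixel columns grow to the right and rows downward; lengths in m; the calibration is good to about 2 mm. A picture is of the moment at which its call begins: read the wrist's pose just before it. get_calibration takes no time and is no camera call; for the wrist camera it gives the pose at the moment of the call.
- job_done(): hands the job in; it is judged then, once.
Trained networks look in the newest picture that a camera, given by its name, has taken for a name from the list of things; names that differ only in an ending like _2 or _b are one class to them, and where a whole thing is asked for, a point or a joint stands for the part that bears it (a point fixed in the world has none). Each returns a list of dicts, best first, with "p" (0 to 1); they miss things now and then, are a little off and sometimes report something else, mostly with a low value. They report only what shows in the picture. A call takes as long as a camera call. They do not tell look-alikes from the thing itself.
- look_for(label, camera): "at" ([x, y, z] in m, in the coordinates of the camera as it stood for that picture, good to about 4 mm: the middle of the surface that is visible of it).
The state is a dict: "time_s": time; "qpos": joint angles; "qd": joint speeds; "joint_efforts": joint torques, N m; "ee_pos": TCP position; "eef_rot": TCP orientation; "wrist_force": force on the tool from outside, world axes, zero at the start; "moment": the same for the moment, N m; "grip_width": finger opening in m; "finger_force": force on a finger pad.
Only numpy, scipy, OpenCV 4.12 (cv2) and the standard library are available. Lean on these libraries where they do the work, as an engineer would, in place of code of your own. Each camera call takes 0.05 s, during which the arm holds its last target. There are 200 camera calls.

### The job

The setter has lined up four router tool holders on the plywood setting stand in the order in which the program uses them, the first one next to the stand's red end; the coloured tags show that order. Load them into the aluminium magazine bar in the same order, so that the first one stands in the pocket next to the magazine's own red end and the last one at its other end, each lowered gently until it stands upright with its taper fully home in its pocket. Do not let the holders knock against one another: the carbide edges chip.

Things in the scene. Friction and masses are not known exactly. Their poses are not given: they have to be found in the camera images.
- blue_grip (a point): Steel tool holder, taper down, with a straight two-edged cutter with a blue body, 22 mm across. 111 mm tall, 0.3 to 0.65 kg, round (yaw is free). Point: on its axis at mid-nut, the place to grip (nut 40 mm wide, from 20 below to 9 above). Cutter top 32 above it, flange (46 wide) 24 to 36 below, then a taper 32 wide narrowing to 16 at the tip, 79 below. z up.
- yellow_grip (a point): Steel tool holder, taper down, with a round-over cutter with a yellow body, 32 mm across, a small steel bearing on top. 111 mm tall, 0.3 to 0.65 kg, round (yaw is free). Point: on its axis at mid-nut, the place to grip (nut 40 mm wide, from 20 below to 9 above). Cutter top 32 above it, flange (46 wide) 24 to 36 below, then a taper 32 wide narrowing to 16 at the tip, 79 below. z up.
- green_grip (a point): Steel tool holder, taper down, with a flat slotting-disc cutter with a green disc, 34 mm across. 111 mm tall, 0.3 to 0.65 kg, round (yaw is free). Point: on its axis at mid-nut, the place to grip (nut 40 mm wide, from 20 below to 9 above). Cutter top 32 above it, flange (46 wide) 24 to 36 below, then a taper 32 wide narrowing to 16 at the tip, 79 below. z up.
- black_grip (a point): Steel tool holder, taper down, with a pointed V-groove cutter with a black cone, 31 mm across. 111 mm tall, 0.3 to 0.65 kg, round (yaw is free). Point: on its axis at mid-nut, the place to grip (nut 40 mm wide, from 20 below to 9 above). Cutter top 32 above it, flange (46 wide) 24 to 36 below, then a taper 32 wide narrowing to 16 at the tip, 79 below. z up.
- tag_blue: Small blue tag, 34 x 24 mm, fixed on the ledge of the plywood stand, 55 mm in front (stand's -x) of the pocket in which the holder with the blue cutter stands at the start; it stays there. Origin: under its middle, on the ledge, 40 mm above the bench; axes as the stand's.
- tag_yellow: Small yellow tag, 34 x 24 mm, fixed on the ledge of the plywood stand, 55 mm in front (stand's -x) of the pocket in which the holder with the yellow cutter stands at the start; it stays there. Origin: under its middle, on the ledge, 40 mm above the bench; axes as the stand's.
- tag_green: Small green tag, 34 x 24 mm, fixed on the ledge of the plywood stand, 55 mm in front (stand's -x) of the pocket in which the holder with the green cutter stands at the start; it stays there. Origin: under its middle, on the ledge, 40 mm above the bench; axes as the stand's.
- tag_black: Small black tag, 34 x 24 mm, fixed on the ledge of the plywood stand, 55 mm in front (stand's -x) of the pocket in which the holder with the black cutter stands at the start; it stays there. Origin: under its middle, on the ledge, 40 mm above the bench; axes as the stand's.
- stand: Fixed plywood stand with 4 pockets in a row, where the holders start; 312 mm long (y), 111 deep with the tag ledge. Origin: on the bench under the row's middle; x away from the tags, y along the row TO its red end, z up. Pockets at x = 0, y = +105 (first, at the red end), +35, -35, -105 mm; rims 61 mm, end cheeks 68 mm above the bench. Holders lift straight out (1 to 2 mm play).
- magazine: Fixed aluminium bar with 4 empty pockets (grey funnels, 35 mm wide at the rim) in a row, 312 x 86 mm. Origin: on the bench under the row's middle; y along the row, red end at -Y, z up. Pockets at x = 0, y = -105 (first, at the red end), -35, +35, +105 mm; rims 61 mm, end plates 68 mm high. Home, a holder's flange rests on the rim, its grip point 97 mm above the bench.
Things that resemble listed ones, but are neither listed nor needed, are in the scene too. What is shaped like the part that bears black_grip but pink is not meant.

How it is judged:
At the end, for the whole second after the job is handed in: Each holder is released, at rest and upright (0.12 rad) in the magazine, grip point 92 to 102 mm above the bench, axis within 8 mm of its pocket's axis; the one from the stand's n-th pocket, counted from the stand's red end, is in the n-th from the magazine's red end (x of blue_grip in the frame of magazine between -0.008 and 0.008 m and z of blue_grip in the frame of magazine between 0.092 and 0.102 m and angle between each of blue_grip, yellow_grip, green_grip, black_grip's own z axis and vertical below 0.12 rad and linear speed of each of blue, yellow, green, black below 0.02 m/s and ((y of tag_blue in the frame of stand between 0.085 and 0.125 m and y of blue_grip in the frame of magazine between -0.113 and -0.097 m) or (y of tag_blue in the frame of stand between 0.015 and 0.055 m and y of blue_grip in the frame of magazine between -0.043 and -0.027 m) or (y of tag_blue in the frame of stand between -0.055 and -0.015 m and y of blue_grip in the frame of magazine between 0.027 and 0.043 m) or (y of tag_blue in the frame of stand between -0.125 and -0.085 m and y of blue_grip in the frame of magazine between 0.097 and 0.113 m)) and x of yellow_grip in the frame of magazine between -0.008 and 0.008 m and z of yellow_grip in the frame of magazine between 0.092 and 0.102 m and ((y of tag_yellow in the frame of stand between 0.085 and 0.125 m and y of yellow_grip in the frame of magazine between -0.113 and -0.097 m) or (y of tag_yellow in the frame of stand between 0.015 and 0.055 m and y of yellow_grip in the frame of magazine between -0.043 and -0.027 m) or (y of tag_yellow in the frame of stand between -0.055 and -0.015 m and y of yellow_grip in the frame of magazine between 0.027 and 0.043 m) or (y of tag_yellow in the frame of stand between -0.125 and -0.085 m and y of yellow_grip in the frame of magazine between 0.097 and 0.113 m)) and x of green_grip in the frame of magazine between -0.008 and 0.008 m and z of green_grip in the frame of magazine between 0.092 and 0.102 m and ((y of tag_green in the frame of stand between 0.085 and 0.125 m and y of green_grip in the frame of magazine between -0.113 and -0.097 m) or (y of tag_green in the frame of stand between 0.015 and 0.055 m and y of green_grip in the frame of magazine between -0.043 and -0.027 m) or (y of tag_green in the frame of stand between -0.055 and -0.015 m and y of green_grip in the frame of magazine between 0.027 and 0.043 m) or (y of tag_green in the frame of stand between -0.125 and -0.085 m and y of green_grip in the frame of magazine between 0.097 and 0.113 m)) and x of black_grip in the frame of magazine between -0.008 and 0.008 m and z of black_grip in the frame of magazine between 0.092 and 0.102 m and ((y of tag_black in the frame of stand between 0.085 and 0.125 m and y of black_grip in the frame of magazine between -0.113 and -0.097 m) or (y of tag_black in the frame of stand between 0.015 and 0.055 m and y of black_grip in the frame of magazine between -0.043 and -0.027 m) or (y of tag_black in the frame of stand between -0.055 and -0.015 m and y of black_grip in the frame of magazine between 0.027 and 0.043 m) or (y of tag_black in the frame of stand between -0.125 and -0.085 m and y of black_grip in the frame of magazine between 0.097 and 0.113 m))); the robot touches nothing.
It fails at once if two tool holders knock against each other (contact force over 3 N) (contact force between blue and yellow above 3 N or contact force between any of blue, yellow and green above 3 N or contact force between any of blue, yellow, green and black above 3 N).
It fails at once if a tool holder is dropped (moves faster than 0.45 m/s, a free fall of 10 mm, while the fingers do not hold it) ((linear speed of blue above 0.45 m/s and contact force between blue and the fingers below 0.5 N) or (linear speed of yellow above 0.45 m/s and contact force between yellow and the fingers below 0.5 N) or (linear speed of green above 0.45 m/s and contact force between green and the fingers below 0.5 N) or (linear speed of black above 0.45 m/s and contact force between black and the fingers below 0.5 N)).
It also fails if it takes over 99 s, if anything falls off the work surface, if the arm or the gripper's body presses on something with over 40 N, if the wrist force passes 120 N, or if a joint passes its speed limit or range.

## Working session

There is one attempt and no reset: what is moved stays moved. The work goes in short steps, Python scripts to look and compute and a tool call to move; the robot and the scene stay as the last step left them, time stands still between calls to the robot, and variables do not carry over. Pictures are saved under pics/ and viewed, at most 14 in all, crops included, and the job is handed in when it is done.

Besides the shell and the picture viewer there is one more tool, called in YAML: its name, and indented under it one key for each argument. step_arm: Moves the arm, as the interface text tells. Its arguments: {"type":"object","properties":{"moves":{"type":"array"}},"required":["moves"]}

```bash
mkdir -p pics
cat > h.py <<'E'
from workcell import *
import numpy as np, cv2
from scipy.spatial.transform import Rotation as R
def cal(n):
    c=get_calibration(n); a=np.array(c["attitude"],float)
    M=R.from_quat(a).as_matrix() if a.size==4 else a.reshape(3,3)
    return c,M,np.array(c["origin"],float)
def find(l,n,k=3):
    c,M,o=cal(n)
    return [(round(d["p"],2),np.round(o+M@np.array(d["at"]),4)) for d in look_for(l,n)[:k]]
def pix(n,p):
    c,M,o=cal(n); q=M.T@(np.array(p)-o)
    return c["cx"]+c["fx"]*q[0]/-q[2], c["cy"]-c["fy"]*q[1]/-q[2]
def ray(n,u,v,z):
    c,M,o=cal(n); d=M@np.array([(u-c["cx"])/c["fx"],-(v-c["cy"])/c["fy"],-1])
    return o+d*(z-o[2])/d[2]
E
python3 - <<'E'
from h import *
for n in("scene","top"):
    im=capture(n); cv2.imwrite(f"pics/{n}0.png",im); print(n,get_calibration(n))
    for l in ["blue_grip","yellow_grip","green_grip","black_grip","tag_blue","tag_yellow","tag_green","tag_black","stand","magazine"]:
        print(l,[(p,x,np.round(pix(n,x))) for p,x in find(l,n)])
print(read_state())
E
```

```text
scene {'fx': 448.48931545936506, 'fy': 448.48931545936506, 'cx': 325.43923317170976, 'cy': 191.94787919661627, 'origin': array([-0.11626132, -0.41758585,  0.43582811]), 'attitude': array([ 0.47320083, -0.26966467, -0.41924448,  0.72635804])}
blue_grip [(0.59, array([ 0.6017, -0.0057,  0.0947]), array([329., 179.]))]
yellow_grip [(0.74, array([ 0.6011, -0.0803,  0.0903]), array([362., 189.]))]
green_grip [(0.77, array([ 0.6031, -0.1437,  0.0994]), array([394., 191.]))]
black_grip [(0.71, array([ 0.4432, -0.0258,  0.0581]), array([293., 232.])), (0.66, array([0.5988, 0.0615, 0.0964]), array([300., 173.])), (0.56, array([0.7089, 0.1038, 0.0812]), array([311., 160.]))]
tag_blue [(0.74, array([5.591e-01, 5.000e-04, 5.290e-02]), array([315., 206.]))]
tag_yellow [(0.78, array([ 0.5511, -0.0757,  0.0521]), array([348., 216.]))]
tag_green [(0.54, array([ 0.5586, -0.1413,  0.0543]), array([382., 222.]))]
tag_black [(0.57, array([0.5576, 0.0706, 0.0556]), array([286., 197.]))]
stand [(0.87, array([ 0.5722, -0.0995,  0.0557]), array([364., 213.]))]
magazine [(0.59, array([ 0.4438, -0.0228,  0.05
[... 1071 characters left out ...]
41.]))]
{'time_s': 1.1, 'qpos': array([-1.52306831e+00,  1.58384194e-01,  1.59700862e+00,  1.17827296e-05,
        1.38616248e+00, -2.10053241e-01]), 'qd': array([-0.00163081, -0.00186595,  0.00146272, -0.00089165, -0.00049696,
       -0.00077867]), 'joint_efforts': array([-8.96576985e-04, -3.96009672e+01, -3.31709325e+01, -2.26785050e-04,
        5.82315752e-04,  5.72791691e-06]), 'ee_pos': array([ 0.14659444, -0.55598477,  0.40470371]), 'eef_rot': array([9.91705235e-01, 1.28532981e-01, 4.25766708e-06, 1.90888597e-05]), 'wrist_force': array([0.04689795, 0.41374345, 0.28981715]), 'moment': array([ 0.08169832, -0.02198076,  0.02262328]), 'finger_force': 0.0, 'grip_width': 0.08566814383044959}
```

View pics/top0.png

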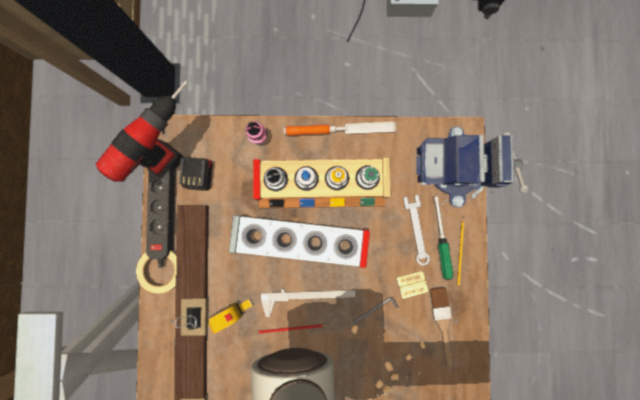

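View pics/scene0.png

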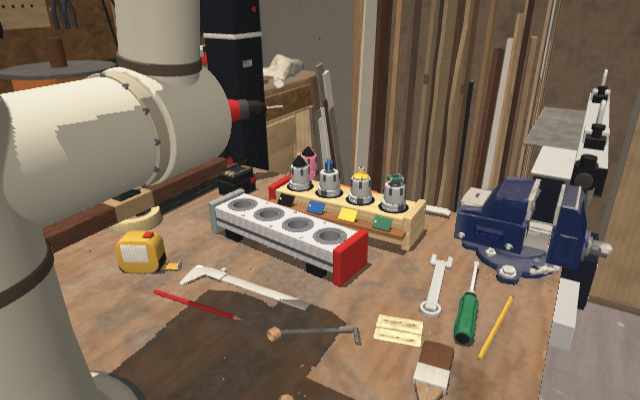

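The stand's red end is at the left: black (276,177), blue (306,177), yellow (337,177), green (368,177). The magazine's red end is at the right (365,248), with pockets at about (254,236), (285,239), (316,242) and (346,246). A pink decoy stands at (256,132) and is not on the stand, so the black one I want is at (276,177). Next is a close crop to check that choice and measure.

Run:
```python
from h import *
im=cv2.imread("pics/top0.png"); x0,y0=225,115
c=cv2.resize(im[y0:275,x0:400],None,fx=4,fy=4,interpolation=cv2.INTER_CUBIC)
cv2.imwrite("pics/crop0.png",c[:600])
g=cv2.cvtColor(c,cv2.COLOR_BGR2GRAY)
k=cv2.HoughCircles(cv2.GaussianBlur(g,(7,7),2),cv2.HOUGH_GRADIENT,1,80,param1=100,param2=25,minRadius=26,maxRadius=60)
for u,v,r in sorted(k[0].tolist(),key=lambda a:(a[1]>380,a[0])):
    U,V=(u+.5)/4-.5+x0,(v+.5)/4-.5+y0
    print(np.round([u,v,r]),np.round([U,V],1),"z61",np.round(ray("top",U,V,.061),4)," z77",np.round(ray("top",U,V,.077),4))
```

```text
[114.  54.  27.] [253.2 128.2] z61 [0.7276 0.1219 0.061 ]  z77 [0.7236 0.1192 0.077 ]
[202. 254.  50.] [275.2 178.2] z61 [0.6122 0.0701 0.061 ]  z77 [0.6103 0.0683 0.077 ]
[324. 252.  49.] [305.8 177.8] z61 [6.137e-01 5.000e-04 6.100e-02]  z77 [ 0.6117 -0.      0.077 ]
[448. 252.  50.] [336.8 177.5] z61 [ 0.6146 -0.0704  0.061 ]  z77 [ 0.6127 -0.0697  0.077 ]
[570. 250.  50.] [367.2 177. ] z61 [ 0.6161 -0.1403  0.061 ]  z77 [ 0.6141 -0.1383  0.077 ]
[114. 484.  30.] [253.2 235.8] z61 [0.4812 0.1184 0.061 ]  z77 [0.4816 0.1157 0.077 ]
[238. 498.  31.] [284. 239.] z61 [0.4741 0.0488 0.061 ]  z77 [0.4746 0.0474 0.077 ]
[360. 512.  30.] [314.8 242.8] z61 [ 0.4658 -0.0208  0.061 ]  z77 [ 0.4665 -0.0209  0.077 ]
[484. 526.  49.] [345.5 246.2] z61 [ 0.4581 -0.0905  0.061 ]  z77 [ 0.459  -0.0894  0.077 ]
```

View pics/crop0.png

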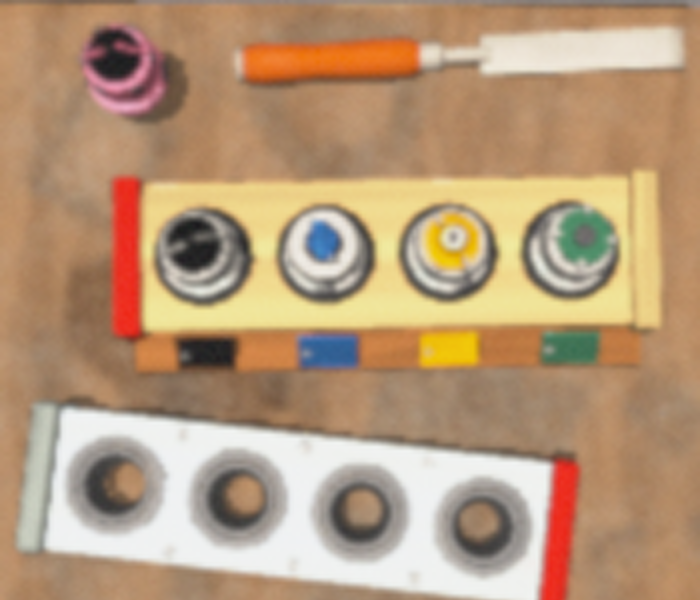

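The crop shows the black-bodied holder in the stand's pocket by the red end, at crop (202,254). The pink one at (120,70) stands apart. So black goes to the magazine pocket at (484,526), then blue, yellow and green in turn to (360,512), (238,498) and (114,484). The rows come out at 70 mm spacing, as they should. I'll move above the row and refine with the wrist camera.

step_arm:
  moves:
    - {"jaw":1,"dx":2.4,"dy":3.2,"dz":0.3,"rz":4.8}
    - {"jaw":1,"dx":2.4,"dy":3.2,"dz":0.3,"rz":4.8}
    - {"jaw":1,"dx":2.4,"dy":3.2,"dz":0.3,"rz":4.8}
    - {"jaw":1,"dx":2.4,"dy":3.2,"dz":0.3,"rz":4.8}
    - {"jaw":1,"dx":2.4,"dy":3.2,"dz":0.3,"rz":4.8}
    - {"jaw":1,"dx":2.4,"dy":3.2,"dz":0.3,"rz":4.8}
    - {"jaw":1,"dx":2.4,"dy":3.2,"dz":0.3,"rz":4.8}
    - {"jaw":1,"dx":2.4,"dy":3.2,"dz":0.3,"rz":4.8}
    - {"jaw":1,"dx":2.4,"dy":3.2,"dz":0.3,"rz":4.8}
    - {"jaw":1,"dx":2.4,"dy":3.2,"dz":0.3,"rz":4.8}

```text
invalid input
```

step_arm:
  moves:
    - {"jaw":1,"dx":2.4,"dy":3.2,"dz":0.3,"rz":4.8}
    - {"jaw":1,"dx":2.4,"dy":3.2,"dz":0.3,"rz":4.8}
    - {"jaw":1,"dx":2.4,"dy":3.2,"dz":0.3,"rz":4.8}
    - {"jaw":1,"dx":2.4,"dy":3.2,"dz":0.3,"rz":4.8}
    - {"jaw":1,"dx":2.4,"dy":3.2,"dz":0.3,"rz":4.8}
    - {"jaw":1,"dx":2.4,"dy":3.2,"dz":0.3,"rz":4.3}
    - {"jaw":1}

```text
invalid input
```

Run:
```python
from h import *
s=read_state(); print(s["time_s"],s["ee_pos"],s["eef_rot"])
im=capture("wrist"); cv2.imwrite("pics/w0.png",im); print(get_calibration("wrist"))
for l in ["blue_grip","yellow_grip","green_grip","black_grip","stand","magazine"]:
    print(l,[(p,x,np.round(pix("wrist",x))) for p,x in find(l,"wrist")])
for y,x in [(.0701,.6122),(.0005,.6137),(-.0704,.6146),(-.1403,.6161),(.1184,.4812),(.0488,.4741),(-.0208,.4658),(-.0905,.4581)]: print(np.round(pix("wrist",[x,y,.061])))
```

```text
1.1 [ 0.14659444 -0.55598477  0.40470371] [9.91705235e-01 1.28532981e-01 4.25766708e-06 1.90888597e-05]
{'fx': 344.56403641330286, 'fy': 344.56403641330286, 'cx': 317.12913766991625, 'cy': 203.76533737677602, 'origin': array([ 0.22596206, -0.53516624,  0.37379431]), 'attitude': array([-0.1282468 ,  0.09914866, -0.60259778,  0.78140784])}
blue_grip []
yellow_grip []
green_grip []
black_grip []
stand []
magazine []
[ -996. -1413.]
[ -770. -1310.]
[ -556. -1210.]
[ -361. -1122.]
[-871. -826.]
[-686. -732.]
[-516. -643.]
[-361. -564.]
```

View pics/w0.png

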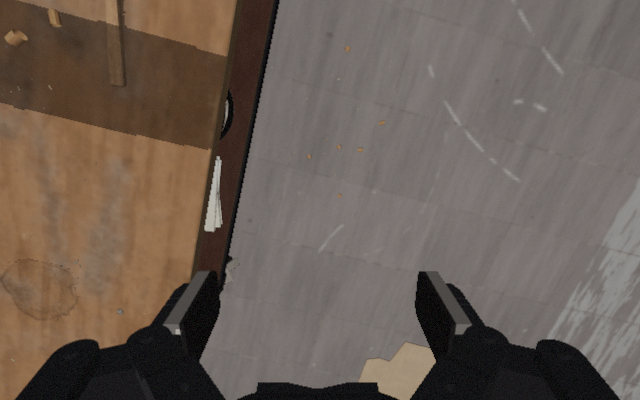

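The moves were refused, so this picture shows only the bench edge and the floor, with the fingers at (190,300) and (440,300). I'll resend with all seven keys in every row.

step_arm:
  moves:
    - {"jaw":1,"dx":2.4,"dy":3.2,"dz":0.3,"rx":0,"ry":0,"rz":4.8}
    - {"jaw":1,"dx":2.4,"dy":3.2,"dz":0.3,"rx":0,"ry":0,"rz":4.8}
    - {"jaw":1,"dx":2.4,"dy":3.2,"dz":0.3,"rx":0,"ry":0,"rz":4.8}
    - {"jaw":1,"dx":2.4,"dy":3.2,"dz":0.3,"rx":0,"ry":0,"rz":4.8}
    - {"jaw":1,"dx":2.4,"dy":3.2,"dz":0.3,"rx":0,"ry":0,"rz":4.8}
    - {"jaw":1,"dx":2.4,"dy":3.2,"dz":0.3,"rx":0,"ry":0,"rz":4.8}
    - {"jaw":1,"dx":2.4,"dy":3.2,"dz":0.3,"rx":0,"ry":0,"rz":4.8}
    - {"jaw":1,"dx":2.4,"dy":3.2,"dz":0.3,"rx":0,"ry":0,"rz":4.8}

```text
time_s: 2.12
ee_pos: [0.3393, -0.2982, 0.4291]
eef_rot: [0.893, 0.449, 0.0, 0.0]
wrist_force: [-0.0, -0.6, 0.2]
grip_width: 0.0853
finger_force: 0.0
```

step_arm:
  moves:
    - {"jaw":1,"dx":2.5,"dy":2.0,"dz":0.3,"rx":0,"ry":0,"rz":4.8}
    - {"jaw":1,"dx":2.5,"dy":2.0,"dz":0.3,"rx":0,"ry":0,"rz":4.8}
    - {"jaw":1,"dx":2.5,"dy":2.0,"dz":0.3,"rx":0,"ry":0,"rz":4.8}
    - {"jaw":1,"dx":2.5,"dy":2.0,"dz":0.3,"rx":0,"ry":0,"rz":4.8}
    - {"jaw":1,"dx":2.5,"dy":2.0,"dz":0.3,"rx":0,"ry":0,"rz":4.8}
    - {"jaw":1,"dx":2.5,"dy":2.0,"dz":0.3,"rx":0,"ry":0,"rz":4.8}
    - {"jaw":1,"dx":2.5,"dy":2.0,"dz":0.3,"rx":0,"ry":0,"rz":4.8}
    - {"jaw":1,"dx":2.5,"dy":2.0,"dz":0.3,"rx":0,"ry":0,"rz":4.3}
    - {"jaw":1,"dx":0,"dy":0,"dz":0,"rx":0,"ry":0,"rz":0}

```text
time_s: 2.87
ee_pos: [0.5413, -0.1368, 0.4532]
eef_rot: [0.698, 0.716, 0.001, 0.001]
wrist_force: [0.6, 0.2, -0.7]
grip_width: 0.0852
finger_force: 0.0
```

Run:
```python
from h import *
s=read_state(); print(s["time_s"],s["ee_pos"],s["eef_rot"])
im=capture("wrist"); cv2.imwrite("pics/w1.png",im); print(get_calibration("wrist"))
for l in ["blue_grip","yellow_grip","green_grip","black_grip","stand","magazine"]:
    print(l,[(p,x,np.round(pix("wrist",x))) for p,x in find(l,"wrist")])
for y,x in [(.0701,.6122),(.0005,.6137),(-.0704,.6146),(-.1403,.6161),(.1184,.4812),(.0488,.4741),(-.0208,.4658),(-.0905,.4581)]: print(np.round(pix("wrist",[x,y,.061])))
```

```text
2.8667 [ 0.54132181 -0.13679948  0.45317852] [6.97779200e-01 7.16311484e-01 1.33971536e-03 5.00902293e-04]
{'fx': 344.56403641330286, 'fy': 344.56403641330286, 'cx': 317.12913766991625, 'cy': 203.76533737677602, 'origin': array([ 0.53771883, -0.05595865,  0.42190428]), 'attitude': array([-0.16208861, -0.00226442,  0.01065504,  0.98671608])}
blue_grip [(0.65, array([ 0.6111, -0.0107,  0.1027]), array([407.,  31.]))]
yellow_grip [(0.88, array([ 0.6054, -0.0756,  0.1071]), array([395., 110.]))]
green_grip [(0.67, array([ 0.6062, -0.1373,  0.105 ]), array([390., 177.]))]
black_grip []
stand [(0.73, array([ 0.5847, -0.0758,  0.0586]), array([365., 106.]))]
magazine [(0.8, array([ 0.4623, -0.0533,  0.0661]), array([241.,  80.]))]
[406. -66.]
[401.  22.]
[395. 101.]
[391. 169.]
[ 254. -140.]
[249. -41.]
[244.  45.]
[240. 119.]
```

View pics/w1.png

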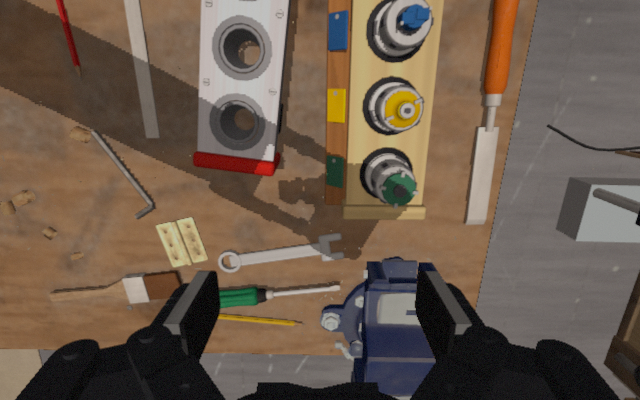

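The wrist view shows yellow at (393,105), green at (388,176), and magazine pockets at (240,46) and (238,122), within about 4 px of prediction. I'll shift +y so that all the pockets are in view and fit their circles.

step_arm:
  moves:
    - {"jaw":1,"dx":0,"dy":4,"dz":1,"rx":0,"ry":0,"rz":0}
    - {"jaw":1,"dx":0,"dy":4,"dz":1,"rx":0,"ry":0,"rz":0}
    - {"jaw":1,"dx":0,"dy":4,"dz":0,"rx":0,"ry":0,"rz":0}
    - {"jaw":1,"dx":0,"dy":0,"dz":0,"rx":0,"ry":0,"rz":0}
    - {"jaw":1,"dx":0,"dy":0,"dz":0,"rx":0,"ry":0,"rz":0}

```text
time_s: 3.63
ee_pos: [0.5382, -0.0189, 0.473]
eef_rot: [0.7, 0.714, 0.0, 0.0]
wrist_force: [-0.3, -1.3, -0.3]
grip_width: 0.0852
finger_force: 0.0
```

Run:
```python
from h import *
s=read_state(); print(s["time_s"],s["ee_pos"],R.from_quat(s["eef_rot"]).as_matrix().round(4).tolist())
im=capture("wrist"); 
P=dict(K=(.6122,.0701),B=(.6137,.0005),Y=(.6146,-.0704),G=(.6161,-.1403),m4=(.4812,.1184),m3=(.4741,.0488),m2=(.4658,-.0208),m1=(.4581,-.0905))
# rectified orthophoto of plane z=0.061: 1 px = 0.5 mm, from both cameras
def ortho(n,im,z):
    c=np.float32([[.42,.16],[.67,.16],[.67,-.19],[.42,-.19]])
    src=np.float32([pix(n,[a,b,z]) for a,b in c])
    dst=np.float32([[(.16-b)*2000,(.67-a)*2000] for a,b in c])
    return cv2.warpPerspective(im,cv2.getPerspectiveTransform(src,dst),(700,500),flags=cv2.INTER_CUBIC)
for n,I in(("wrist",im),("top",cv2.imread("pics/top0.png"))):
    o=ortho(n,I,.061); cv2.imwrite(f"pics/o_{n}.png",o)
    g=cv2.GaussianBlur(cv2.cvtColor(o,cv2.COLOR_BGR2GRAY),(7,7),2)
    k=cv2.HoughCircles(g,cv2.HOUGH_GRADIENT,1,100,param1=80,param2=18,minRadius=48,maxRadius=62)
    for u,v,r in sorted(k[0].tolist(),key=lambda a:(a[1]>250,a[0])): print(n,round(u),round(v),round(r),"xy",round(.67-v/2000,4),round(.16-u/2000,4))
for l in ["blue_grip","yellow_grip","green_grip","black_grip"]: print(l,find(l,"wrist"))
```

```text
3.6333 [ 0.53815842 -0.01893869  0.47302544] [[-0.0209, 0.9998, 0.0006], [0.9998, 0.0209, -0.0004], [-0.0005, 0.0006, -1.0]]
wrist 184 116 57 xy 0.6123 0.0683
wrist 326 114 59 xy 0.6133 -0.0028
wrist 464 112 58 xy 0.6143 -0.0718
wrist 602 110 57 xy 0.6153 -0.1408
wrist 86 376 58 xy 0.4818 0.1172
wrist 224 392 58 xy 0.4743 0.0483
wrist 360 406 59 xy 0.4668 -0.0202
wrist 500 422 58 xy 0.4593 -0.0902
top 180 118 56 xy 0.6113 0.0698
top 320 114 56 xy 0.6133 0.0003
top 460 112 57 xy 0.6143 -0.0698
top 604 112 61 xy 0.6143 -0.1423
top 222 392 55 xy 0.4738 0.0493
top 500 424 55 xy 0.4583 -0.0897
blue_grip [(0.75, array([0.608 , 0.0011, 0.1065]))]
yellow_grip [(0.7, array([ 0.6103, -0.0684,  0.1075]))]
green_grip [(0.86, array([ 0.6143, -0.1337,  0.1069]))]
black_grip [(0.92, array([0.715 , 0.1113, 0.0917])), (0.72, array([0.6053, 0.0691, 0.1097]))]
```

View pics/o_wrist.png

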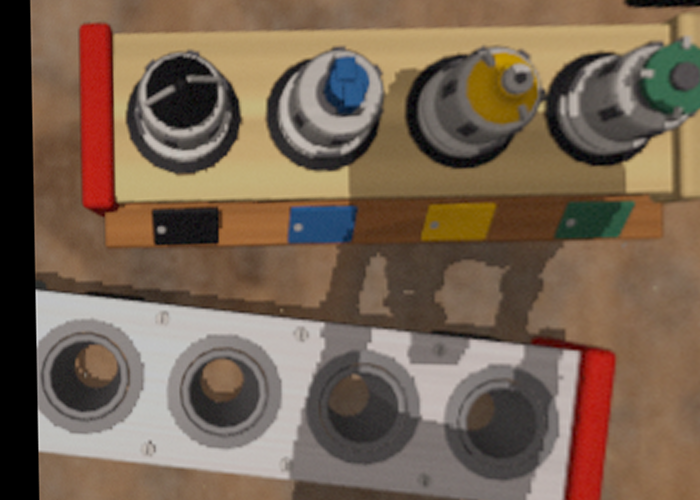

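View pics/o_top.png

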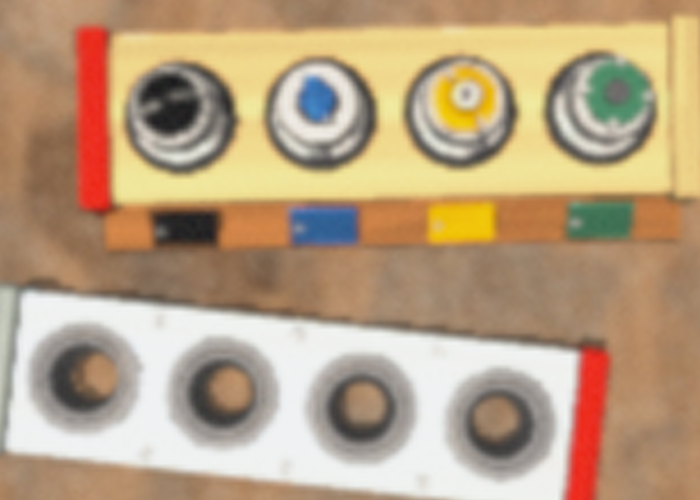

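Both cameras agree within 2 mm. Axes on the stand (x, y in m):

| Holder | x | y |
|---|---|---|
| Black | .612 | .0695 |
| Blue | .6133 | -.0007 |
| Yellow | .6143 | -.0706 |
| Green | .6152 | -.1405 |

Magazine pockets:

| Pocket | x | y |
|---|---|---|
| 1 | .4588 | -.090 |
| 2 | .4666 | -.0203 |
| 3 | .4742 | .0489 |
| 4 | .4817 | .118 |

The fingers close along world x, across the row, so they stay clear of the neighbouring holders. I'll start with black.

step_arm:
  moves:
    - {"jaw":1,"dx":2.5,"dy":3.0,"dz":-1,"rx":0,"ry":0,"rz":0}
    - {"jaw":1,"dx":2.5,"dy":3.0,"dz":-1,"rx":0,"ry":0,"rz":0}
    - {"jaw":1,"dx":2.4,"dy":2.8,"dz":-1,"rx":0,"ry":0,"rz":0}
    - {"jaw":1,"dx":0,"dy":0,"dz":-3.5,"rx":0,"ry":0,"rz":0}
    - {"jaw":1,"dx":0,"dy":0,"dz":-3.5,"rx":0,"ry":0,"rz":0}
    - {"jaw":1,"dx":0,"dy":0,"dz":-2,"rx":0,"ry":0,"rz":0}
    - {"jaw":1,"dx":0,"dy":0,"dz":0,"rx":0,"ry":0,"rz":0}
    - {"jaw":1,"dx":0,"dy":0,"dz":0,"rx":0,"ry":0,"rz":0}

```text
time_s: 4.55
ee_pos: [0.6124, 0.0671, 0.3516]
eef_rot: [0.701, 0.713, -0.001, -0.001]
wrist_force: [0.2, -0.1, -0.5]
grip_width: 0.0858
finger_force: 0.0
```

step_arm:
  moves:
    - {"jaw":1,"dx":0,"dy":0.2,"dz":-3,"rx":0,"ry":0,"rz":0}
    - {"jaw":1,"dx":0,"dy":0,"dz":-3,"rx":0,"ry":0,"rz":0}
    - {"jaw":1,"dx":0,"dy":0,"dz":-2.4,"rx":0,"ry":0,"rz":0}
    - {"jaw":1,"dx":0,"dy":0,"dz":-2,"rx":0,"ry":0,"rz":0}
    - {"jaw":1,"dx":0,"dy":0,"dz":0,"rx":0,"ry":0,"rz":0}
    - {"jaw":1,"dx":0,"dy":0,"dz":0,"rx":0,"ry":0,"rz":0}

```text
time_s: 5.05
ee_pos: [0.6133, 0.0694, 0.2503]
eef_rot: [0.701, 0.713, 0.001, 0.001]
wrist_force: [0.5, -0.4, -0.5]
grip_width: 0.0854
finger_force: 0.0
```

step_arm:
  moves:
    - {"jaw":-1,"dx":0,"dy":0,"dz":0,"rx":0,"ry":0,"rz":0}
    - {"jaw":-1,"dx":0,"dy":0,"dz":0,"rx":0,"ry":0,"rz":0}
    - {"jaw":-1,"dx":0,"dy":0,"dz":0,"rx":0,"ry":0,"rz":0}
    - {"jaw":-1,"dx":0,"dy":0,"dz":0,"rx":0,"ry":0,"rz":0}
    - {"jaw":-1,"dx":0,"dy":0,"dz":0,"rx":0,"ry":0,"rz":0}
    - {"jaw":-1,"dx":0,"dy":0,"dz":0,"rx":0,"ry":0,"rz":0}
    - {"jaw":-1,"dx":0,"dy":0,"dz":0,"rx":0,"ry":0,"rz":0}
    - {"jaw":-1,"dx":0,"dy":0,"dz":0,"rx":0,"ry":0,"rz":0}

```text
time_s: 5.72
ee_pos: [0.6132, 0.07, 0.2507]
eef_rot: [0.7, 0.714, 0.001, 0.001]
wrist_force: [-1.0, 0.5, 5.5]
grip_width: 0.0385
finger_force: 60.4
```

Black is gripped at 60 N. Next I lift it straight up.

step_arm:
  moves:
    - {"jaw":-1,"dx":0,"dy":0,"dz":1,"rx":0,"ry":0,"rz":0}
    - {"jaw":-1,"dx":0,"dy":0,"dz":2,"rx":0,"ry":0,"rz":0}
    - {"jaw":-1,"dx":0,"dy":0,"dz":2.5,"rx":0,"ry":0,"rz":0}
    - {"jaw":-1,"dx":0,"dy":0,"dz":3,"rx":0,"ry":0,"rz":0}
    - {"jaw":-1,"dx":0,"dy":0,"dz":3,"rx":0,"ry":0,"rz":0}
    - {"jaw":-1,"dx":0,"dy":0,"dz":2.5,"rx":0,"ry":0,"rz":0}
    - {"jaw":-1,"dx":0,"dy":0,"dz":1,"rx":0,"ry":0,"rz":0}
    - {"jaw":-1,"dx":0,"dy":0,"dz":0,"rx":0,"ry":0,"rz":0}

```text
time_s: 6.38
ee_pos: [0.6131, 0.07, 0.4022]
eef_rot: [0.7, 0.714, 0.002, 0.002]
wrist_force: [1.1, 0.1, -3.1]
grip_width: 0.0385
finger_force: 60.9
```

step_arm:
  moves:
    - {"jaw":-1,"dx":-1.4,"dy":-1.4,"dz":0,"rx":0,"ry":0,"rz":0}
    - {"jaw":-1,"dx":-2.4,"dy":-2.5,"dz":0,"rx":0,"ry":0,"rz":0}
    - {"jaw":-1,"dx":-2.6,"dy":-2.7,"dz":0,"rx":0,"ry":0,"rz":0}
    - {"jaw":-1,"dx":-2.6,"dy":-2.7,"dz":0,"rx":0,"ry":0,"rz":0}
    - {"jaw":-1,"dx":-2.6,"dy":-2.7,"dz":0,"rx":0,"ry":0,"rz":0}
    - {"jaw":-1,"dx":-2.4,"dy":-2.5,"dz":0,"rx":0,"ry":0,"rz":0}
    - {"jaw":-1,"dx":-1.4,"dy":-1.5,"dz":0,"rx":0,"ry":0,"rz":0}
    - {"jaw":-1,"dx":0,"dy":0,"dz":-2,"rx":0,"ry":0,"rz":0}
    - {"jaw":-1,"dx":0,"dy":0,"dz":-2,"rx":0,"ry":0,"rz":0}
    - {"jaw":-1,"dx":0,"dy":0,"dz":0,"rx":0,"ry":0,"rz":0}

```text
time_s: 7.22
ee_pos: [0.4561, -0.0894, 0.3526]
eef_rot: [0.701, 0.713, -0.002, -0.006]
wrist_force: [-1.0, 1.0, -4.2]
grip_width: 0.0384
finger_force: 61.5
```

step_arm:
  moves:
    - {"jaw":-1,"dx":0,"dy":0,"dz":0,"rx":0,"ry":0,"rz":0}
    - {"jaw":-1,"dx":0,"dy":0,"dz":0,"rx":0,"ry":0,"rz":0}

```text
time_s: 7.38
ee_pos: [0.4586, -0.0898, 0.3585]
eef_rot: [0.7, 0.714, -0.0, -0.0]
wrist_force: [0.1, 0.7, -2.7]
grip_width: 0.0386
finger_force: 61.5
```

Run:
```python
from h import *
s=read_state(); print(s["ee_pos"],R.from_quat(s["eef_rot"]).as_matrix()[:,2])
a=capture("top"); b=capture("scene")
cv2.imwrite("pics/chk1.png",np.hstack([cv2.resize(a[150:280,220:400],(540,390)),cv2.resize(b[150:290,230:350],None,fx=2,fy=2.786)[:390]]))
print(find("black_grip","top"),find("black_grip","scene"))
```

```text
[ 0.45860524 -0.08981283  0.35850375] [-9.32542333e-04  4.63295030e-04 -9.99999458e-01]
[(0.61, array([0.714 , 0.1105, 0.0902]))] [(0.74, array([0.7025, 0.1095, 0.0714])), (0.58, array([ 0.4484, -0.0988,  0.1805]))]
```

View pics/chk1.png

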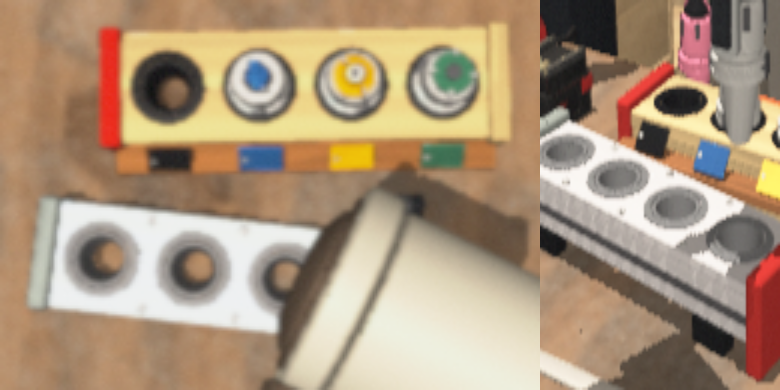

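The stand's first pocket (168,87) is now empty, and the holder hangs upright at (740,90), above the magazine's red-end pocket. I'll lower it.

step_arm:
  moves:
    - {"jaw":-1,"dx":0,"dy":0,"dz":-2,"rx":0,"ry":0,"rz":0}
    - {"jaw":-1,"dx":0,"dy":0,"dz":-2.5,"rx":0,"ry":0,"rz":0}
    - {"jaw":-1,"dx":0,"dy":0,"dz":-2,"rx":0,"ry":0,"rz":0}
    - {"jaw":-1,"dx":0,"dy":0,"dz":-1.3,"rx":0,"ry":0,"rz":0}
    - {"jaw":-1,"dx":0,"dy":0,"dz":-1,"rx":0,"ry":0,"rz":0}
    - {"jaw":-1,"dx":0,"dy":0,"dz":-0.7,"rx":0,"ry":0,"rz":0}
    - {"jaw":-1,"dx":0,"dy":0,"dz":-0.5,"rx":0,"ry":0,"rz":0}
    - {"jaw":-1,"dx":0,"dy":0,"dz":0,"rx":0,"ry":0,"rz":0}
    - {"jaw":-1,"dx":0,"dy":0,"dz":0,"rx":0,"ry":0,"rz":0}

```text
time_s: 8.33
ee_pos: [0.4589, -0.0901, 0.2593]
eef_rot: [0.7, 0.714, 0.0, 0.001]
wrist_force: [-0.5, 0.1, -3.4]
grip_width: 0.0388
finger_force: 61.5
```

step_arm:
  moves:
    - {"jaw":-1,"dx":0,"dy":0,"dz":-0.3,"rx":0,"ry":0,"rz":0}
    - {"jaw":-1,"dx":0,"dy":0,"dz":-0.3,"rx":0,"ry":0,"rz":0}
    - {"jaw":-1,"dx":0,"dy":0,"dz":-0.2,"rx":0,"ry":0,"rz":0}
    - {"jaw":-1,"dx":0,"dy":0,"dz":0,"rx":0,"ry":0,"rz":0}
    - {"jaw":-1,"dx":0,"dy":0,"dz":0,"rx":0,"ry":0,"rz":0}

```text
time_s: 8.75
ee_pos: [0.4586, -0.09, 0.2507]
eef_rot: [0.7, 0.714, 0.0, 0.0]
wrist_force: [-0.2, 0.1, -2.4]
grip_width: 0.0382
finger_force: 61.8
```

step_arm:
  moves:
    - {"jaw":-1,"dx":0,"dy":0,"dz":-0.1,"rx":0,"ry":0,"rz":0}
    - {"jaw":-1,"dx":0,"dy":0,"dz":0,"rx":0,"ry":0,"rz":0}
    - {"jaw":-1,"dx":0,"dy":0,"dz":0,"rx":0,"ry":0,"rz":0}

```text
time_s: 9.0
ee_pos: [0.4587, -0.09, 0.2506]
eef_rot: [0.7, 0.714, -0.0, -0.0]
wrist_force: [-4.3, 0.9, 4.9]
grip_width: 0.038
finger_force: 62.8
```

Contact came at the expected height, so the holder is seated. I'll release it and rise.

step_arm:
  moves:
    - {"jaw":0.3,"dx":0,"dy":0,"dz":0,"rx":0,"ry":0,"rz":0}
    - {"jaw":1,"dx":0,"dy":0,"dz":0,"rx":0,"ry":0,"rz":0}
    - {"jaw":1,"dx":0,"dy":0,"dz":0,"rx":0,"ry":0,"rz":0}
    - {"jaw":1,"dx":0,"dy":0,"dz":0,"rx":0,"ry":0,"rz":0}
    - {"jaw":1,"dx":0,"dy":0,"dz":0,"rx":0,"ry":0,"rz":0}
    - {"jaw":1,"dx":0,"dy":0,"dz":0,"rx":0,"ry":0,"rz":0}

```text
time_s: 9.5
ee_pos: [0.4586, -0.09, 0.2497]
eef_rot: [0.7, 0.714, 0.0, 0.0]
wrist_force: [0.3, -0.6, 0.2]
grip_width: 0.0851
finger_force: 0.0
```

step_arm:
  moves:
    - {"jaw":1,"dx":0,"dy":0,"dz":2,"rx":0,"ry":0,"rz":0}
    - {"jaw":1,"dx":0,"dy":0,"dz":3,"rx":0,"ry":0,"rz":0}
    - {"jaw":1,"dx":0,"dy":0,"dz":3,"rx":0,"ry":0,"rz":0}
    - {"jaw":1,"dx":2.6,"dy":1.5,"dz":1,"rx":0,"ry":0,"rz":0}
    - {"jaw":1,"dx":2.6,"dy":1.5,"dz":0,"rx":0,"ry":0,"rz":0}
    - {"jaw":1,"dx":2.6,"dy":1.5,"dz":0,"rx":0,"ry":0,"rz":0}
    - {"jaw":1,"dx":2.6,"dy":1.5,"dz":0,"rx":0,"ry":0,"rz":0}
    - {"jaw":1,"dx":2.6,"dy":1.5,"dz":0,"rx":0,"ry":0,"rz":0}
    - {"jaw":1,"dx":2.5,"dy":1.4,"dz":0,"rx":0,"ry":0,"rz":0}
    - {"jaw":1,"dx":0,"dy":0,"dz":0,"rx":0,"ry":0,"rz":0}

```text
time_s: 10.33
ee_pos: [0.6163, 0.0012, 0.3391]
eef_rot: [0.7, 0.715, 0.001, 0.0]
wrist_force: [-0.7, 0.1, 0.3]
grip_width: 0.0852
finger_force: 0.0
```

Run:
```python
from h import *
s=read_state(); print(s["ee_pos"])
a=capture("top"); b=capture("scene")
cv2.imwrite("pics/chk2.png",np.hstack([cv2.resize(a[150:280,220:400],(540,390)),cv2.resize(b[150:290,230:350],None,fx=2,fy=2.786)[:390]]))
print(find("black_grip","scene"))
```

```text
[0.616274   0.00116284 0.33914017]
[(0.74, array([ 0.4442, -0.0967,  0.0939])), (0.66, array([0.7054, 0.1072, 0.0704]))]
```

View pics/chk2.png

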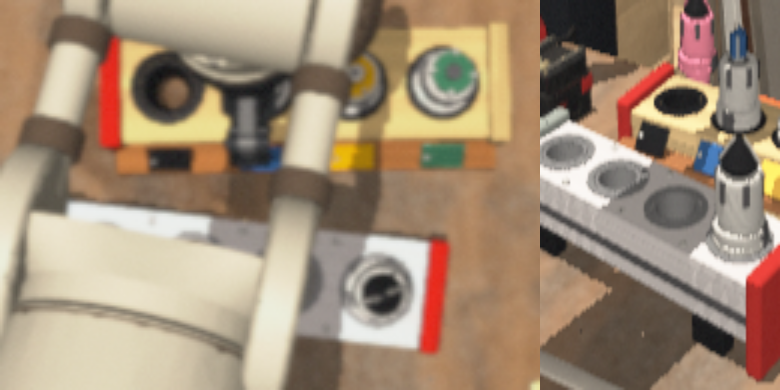

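Black stands fully home in pocket 1, at (380,290) in the left view and (740,200) in the right. Now blue.

step_arm:
  moves:
    - {"jaw":1,"dx":0,"dy":0,"dz":-2.5,"rx":0,"ry":0,"rz":0}
    - {"jaw":1,"dx":0,"dy":0,"dz":-3,"rx":0,"ry":0,"rz":0}
    - {"jaw":1,"dx":0,"dy":0,"dz":-2,"rx":0,"ry":0,"rz":0}
    - {"jaw":1,"dx":0,"dy":0,"dz":-1.4,"rx":0,"ry":0,"rz":0}
    - {"jaw":1,"dx":0,"dy":0,"dz":0,"rx":0,"ry":0,"rz":0}
    - {"jaw":1,"dx":0,"dy":0,"dz":0,"rx":0,"ry":0,"rz":0}

```text
time_s: 10.98
ee_pos: [0.6131, -0.0014, 0.2508]
eef_rot: [0.701, 0.713, -0.0, -0.0]
wrist_force: [-0.3, -0.3, 1.3]
grip_width: 0.0855
finger_force: 0.0
```

step_arm:
  moves:
    - {"jaw":-1,"dx":0,"dy":0,"dz":0,"rx":0,"ry":0,"rz":0}
    - {"jaw":-1,"dx":0,"dy":0,"dz":0,"rx":0,"ry":0,"rz":0}
    - {"jaw":-1,"dx":0,"dy":0,"dz":0,"rx":0,"ry":0,"rz":0}
    - {"jaw":-1,"dx":0,"dy":0,"dz":0,"rx":0,"ry":0,"rz":0}
    - {"jaw":-1,"dx":0,"dy":0,"dz":0,"rx":0,"ry":0,"rz":0}
    - {"jaw":-1,"dx":0,"dy":0,"dz":0,"rx":0,"ry":0,"rz":0}
    - {"jaw":-1,"dx":0,"dy":0,"dz":0,"rx":0,"ry":0,"rz":0}
    - {"jaw":-1,"dx":0,"dy":0,"dz":0,"rx":0,"ry":0,"rz":0}

```text
time_s: 11.65
ee_pos: [0.614, -0.0011, 0.2523]
eef_rot: [0.7, 0.714, 0.0, 0.001]
wrist_force: [-2.5, 0.4, 6.1]
grip_width: 0.0385
finger_force: 60.2
```

step_arm:
  moves:
    - {"jaw":-1,"dx":0,"dy":0,"dz":1,"rx":0,"ry":0,"rz":0}
    - {"jaw":-1,"dx":0,"dy":0,"dz":2,"rx":0,"ry":0,"rz":0}
    - {"jaw":-1,"dx":0,"dy":0,"dz":2.5,"rx":0,"ry":0,"rz":0}
    - {"jaw":-1,"dx":0,"dy":0,"dz":3,"rx":0,"ry":0,"rz":0}
    - {"jaw":-1,"dx":0,"dy":0,"dz":3,"rx":0,"ry":0,"rz":0}
    - {"jaw":-1,"dx":0,"dy":0,"dz":2.5,"rx":0,"ry":0,"rz":0}
    - {"jaw":-1,"dx":0,"dy":0,"dz":1,"rx":0,"ry":0,"rz":0}
    - {"jaw":-1,"dx":0,"dy":0,"dz":0,"rx":0,"ry":0,"rz":0}

```text
time_s: 12.32
ee_pos: [0.614, -0.001, 0.4036]
eef_rot: [0.7, 0.714, 0.001, 0.002]
wrist_force: [1.3, -1.3, -4.9]
grip_width: 0.0382
finger_force: 61.5
```

step_arm:
  moves:
    - {"jaw":-1,"dx":-1.5,"dy":-0.2,"dz":0,"rx":0,"ry":0,"rz":0}
    - {"jaw":-1,"dx":-2.6,"dy":-0.3,"dz":0,"rx":0,"ry":0,"rz":0}
    - {"jaw":-1,"dx":-3.3,"dy":-0.5,"dz":0,"rx":0,"ry":0,"rz":0}
    - {"jaw":-1,"dx":-3.3,"dy":-0.5,"dz":0,"rx":0,"ry":0,"rz":0}
    - {"jaw":-1,"dx":-2.6,"dy":-0.3,"dz":0,"rx":0,"ry":0,"rz":0}
    - {"jaw":-1,"dx":-1.4,"dy":-0.1,"dz":0,"rx":0,"ry":0,"rz":0}
    - {"jaw":-1,"dx":0,"dy":0,"dz":-2,"rx":0,"ry":0,"rz":0}
    - {"jaw":-1,"dx":0,"dy":0,"dz":-2,"rx":0,"ry":0,"rz":0}
    - {"jaw":-1,"dx":0,"dy":0,"dz":0,"rx":0,"ry":0,"rz":0}
    - {"jaw":-1,"dx":0,"dy":0,"dz":0,"rx":0,"ry":0,"rz":0}

```text
time_s: 13.15
ee_pos: [0.4654, -0.0196, 0.3579]
eef_rot: [0.7, 0.714, -0.002, -0.003]
wrist_force: [-0.2, -0.3, -4.9]
grip_width: 0.0387
finger_force: 62.3
```

step_arm:
  moves:
    - {"jaw":-1,"dx":0,"dy":0,"dz":-2,"rx":0,"ry":0,"rz":0}
    - {"jaw":-1,"dx":0,"dy":0,"dz":-2.5,"rx":0,"ry":0,"rz":0}
    - {"jaw":-1,"dx":0,"dy":0,"dz":-2,"rx":0,"ry":0,"rz":0}
    - {"jaw":-1,"dx":0,"dy":0,"dz":-1.3,"rx":0,"ry":0,"rz":0}
    - {"jaw":-1,"dx":0,"dy":0,"dz":-1,"rx":0,"ry":0,"rz":0}
    - {"jaw":-1,"dx":0,"dy":0,"dz":-0.7,"rx":0,"ry":0,"rz":0}
    - {"jaw":-1,"dx":0,"dy":0,"dz":-0.4,"rx":0,"ry":0,"rz":0}
    - {"jaw":-1,"dx":0,"dy":0,"dz":0,"rx":0,"ry":0,"rz":0}
    - {"jaw":-1,"dx":0,"dy":0,"dz":0,"rx":0,"ry":0,"rz":0}

```text
time_s: 13.9
ee_pos: [0.467, -0.0201, 0.2624]
eef_rot: [0.7, 0.714, 0.0, 0.001]
wrist_force: [1.0, 0.2, -5.9]
grip_width: 0.038
finger_force: 62.7
```

step_arm:
  moves:
    - {"jaw":-1,"dx":0,"dy":0,"dz":-0.3,"rx":0,"ry":0,"rz":0}
    - {"jaw":-1,"dx":0,"dy":0,"dz":-0.3,"rx":0,"ry":0,"rz":0}
    - {"jaw":-1,"dx":0,"dy":0,"dz":-0.2,"rx":0,"ry":0,"rz":0}
    - {"jaw":-1,"dx":0,"dy":0,"dz":0,"rx":0,"ry":0,"rz":0}
    - {"jaw":-1,"dx":0,"dy":0,"dz":0,"rx":0,"ry":0,"rz":0}

```text
time_s: 14.32
ee_pos: [0.4665, -0.02, 0.2536]
eef_rot: [0.7, 0.714, -0.0, -0.0]
wrist_force: [-0.1, -0.2, -5.2]
grip_width: 0.0384
finger_force: 62.7
```

step_arm:
  moves:
    - {"jaw":-1,"dx":0,"dy":0,"dz":-0.2,"rx":0,"ry":0,"rz":0}
    - {"jaw":-1,"dx":0,"dy":0,"dz":0,"rx":0,"ry":0,"rz":0}
    - {"jaw":-1,"dx":0,"dy":0,"dz":0,"rx":0,"ry":0,"rz":0}

```text
time_s: 14.57
ee_pos: [0.4669, -0.0201, 0.2523]
eef_rot: [0.7, 0.714, 0.0, 0.0]
wrist_force: [-1.5, -0.6, 1.3]
grip_width: 0.0379
finger_force: 63.2
```

Seated. I'll release and go to yellow.

step_arm:
  moves:
    - {"jaw":0.3,"dx":0,"dy":0,"dz":0,"rx":0,"ry":0,"rz":0}
    - {"jaw":1,"dx":0,"dy":0,"dz":0,"rx":0,"ry":0,"rz":0}
    - {"jaw":1,"dx":0,"dy":0,"dz":0,"rx":0,"ry":0,"rz":0}
    - {"jaw":1,"dx":0,"dy":0,"dz":0,"rx":0,"ry":0,"rz":0}
    - {"jaw":1,"dx":0,"dy":0,"dz":0,"rx":0,"ry":0,"rz":0}
    - {"jaw":1,"dx":0,"dy":0,"dz":0,"rx":0,"ry":0,"rz":0}

```text
time_s: 15.07
ee_pos: [0.4667, -0.02, 0.2518]
eef_rot: [0.7, 0.714, 0.0, 0.0]
wrist_force: [0.1, 0.3, -0.2]
grip_width: 0.0852
finger_force: 0.0
```

step_arm:
  moves:
    - {"jaw":1,"dx":0,"dy":0,"dz":2,"rx":0,"ry":0,"rz":0}
    - {"jaw":1,"dx":0,"dy":0,"dz":3,"rx":0,"ry":0,"rz":0}
    - {"jaw":1,"dx":0,"dy":0,"dz":3,"rx":0,"ry":0,"rz":0}
    - {"jaw":1,"dx":2.5,"dy":-0.8,"dz":1,"rx":0,"ry":0,"rz":0}
    - {"jaw":1,"dx":2.5,"dy":-0.9,"dz":0,"rx":0,"ry":0,"rz":0}
    - {"jaw":1,"dx":2.5,"dy":-0.9,"dz":0,"rx":0,"ry":0,"rz":0}
    - {"jaw":1,"dx":2.5,"dy":-0.9,"dz":0,"rx":0,"ry":0,"rz":0}
    - {"jaw":1,"dx":2.5,"dy":-0.8,"dz":0,"rx":0,"ry":0,"rz":0}
    - {"jaw":1,"dx":2.2,"dy":-0.8,"dz":0,"rx":0,"ry":0,"rz":0}
    - {"jaw":1,"dx":0,"dy":0,"dz":0,"rx":0,"ry":0,"rz":0}

```text
time_s: 15.9
ee_pos: [0.6161, -0.0725, 0.3413]
eef_rot: [0.701, 0.713, 0.0, 0.001]
wrist_force: [0.3, -0.8, -0.2]
grip_width: 0.0855
finger_force: 0.0
```

step_arm:
  moves:
    - {"jaw":1,"dx":0,"dy":0,"dz":-2.5,"rx":0,"ry":0,"rz":0}
    - {"jaw":1,"dx":0,"dy":0,"dz":-3,"rx":0,"ry":0,"rz":0}
    - {"jaw":1,"dx":0,"dy":0,"dz":-2,"rx":0,"ry":0,"rz":0}
    - {"jaw":1,"dx":0,"dy":0,"dz":-1.5,"rx":0,"ry":0,"rz":0}
    - {"jaw":1,"dx":0,"dy":0,"dz":0,"rx":0,"ry":0,"rz":0}
    - {"jaw":1,"dx":0,"dy":0,"dz":0,"rx":0,"ry":0,"rz":0}

```text
time_s: 16.4
ee_pos: [0.6129, -0.0707, 0.2511]
eef_rot: [0.7, 0.714, -0.001, -0.001]
wrist_force: [-0.0, 0.1, 0.1]
grip_width: 0.085
finger_force: 0.0
```

step_arm:
  moves:
    - {"jaw":-1,"dx":0,"dy":0,"dz":0,"rx":0,"ry":0,"rz":0}
    - {"jaw":-1,"dx":0,"dy":0,"dz":0,"rx":0,"ry":0,"rz":0}
    - {"jaw":-1,"dx":0,"dy":0,"dz":0,"rx":0,"ry":0,"rz":0}
    - {"jaw":-1,"dx":0,"dy":0,"dz":0,"rx":0,"ry":0,"rz":0}
    - {"jaw":-1,"dx":0,"dy":0,"dz":0,"rx":0,"ry":0,"rz":0}
    - {"jaw":-1,"dx":0,"dy":0,"dz":0,"rx":0,"ry":0,"rz":0}
    - {"jaw":-1,"dx":0,"dy":0,"dz":0,"rx":0,"ry":0,"rz":0}
    - {"jaw":-1,"dx":0,"dy":0,"dz":0,"rx":0,"ry":0,"rz":0}

```text
time_s: 17.07
ee_pos: [0.6143, -0.0712, 0.2534]
eef_rot: [0.7, 0.714, 0.001, 0.001]
wrist_force: [-0.2, 1.1, 6.5]
grip_width: 0.0384
finger_force: 60.4
```

step_arm:
  moves:
    - {"jaw":-1,"dx":0,"dy":0,"dz":1,"rx":0,"ry":0,"rz":0}
    - {"jaw":-1,"dx":0,"dy":0,"dz":2,"rx":0,"ry":0,"rz":0}
    - {"jaw":-1,"dx":0,"dy":0,"dz":2.5,"rx":0,"ry":0,"rz":0}
    - {"jaw":-1,"dx":0,"dy":0,"dz":3,"rx":0,"ry":0,"rz":0}
    - {"jaw":-1,"dx":0,"dy":0,"dz":3,"rx":0,"ry":0,"rz":0}
    - {"jaw":-1,"dx":0,"dy":0,"dz":2.5,"rx":0,"ry":0,"rz":0}
    - {"jaw":-1,"dx":0,"dy":0,"dz":1,"rx":0,"ry":0,"rz":0}
    - {"jaw":-1,"dx":0,"dy":0,"dz":0,"rx":0,"ry":0,"rz":0}

```text
time_s: 17.73
ee_pos: [0.614, -0.0711, 0.4048]
eef_rot: [0.7, 0.714, 0.001, 0.002]
wrist_force: [0.2, -0.4, -3.0]
grip_width: 0.0383
finger_force: 61.9
```

step_arm:
  moves:
    - {"jaw":-1,"dx":-1.4,"dy":1.2,"dz":0,"rx":0,"ry":0,"rz":0}
    - {"jaw":-1,"dx":-2.6,"dy":2.2,"dz":0,"rx":0,"ry":0,"rz":0}
    - {"jaw":-1,"dx":-3.0,"dy":2.6,"dz":0,"rx":0,"ry":0,"rz":0}
    - {"jaw":-1,"dx":-3.0,"dy":2.6,"dz":0,"rx":0,"ry":0,"rz":0}
    - {"jaw":-1,"dx":-2.6,"dy":2.2,"dz":0,"rx":0,"ry":0,"rz":0}
    - {"jaw":-1,"dx":-1.4,"dy":1.2,"dz":0,"rx":0,"ry":0,"rz":0}
    - {"jaw":-1,"dx":0,"dy":0,"dz":-2,"rx":0,"ry":0,"rz":0}
    - {"jaw":-1,"dx":0,"dy":0,"dz":-2,"rx":0,"ry":0,"rz":0}
    - {"jaw":-1,"dx":0,"dy":0,"dz":0,"rx":0,"ry":0,"rz":0}
    - {"jaw":-1,"dx":0,"dy":0,"dz":0,"rx":0,"ry":0,"rz":0}

```text
time_s: 18.57
ee_pos: [0.4724, 0.0492, 0.359]
eef_rot: [0.7, 0.714, -0.002, -0.003]
wrist_force: [0.3, 0.4, -3.3]
grip_width: 0.0385
finger_force: 62.1
```

step_arm:
  moves:
    - {"jaw":-1,"dx":0,"dy":0,"dz":-2,"rx":0,"ry":0,"rz":0}
    - {"jaw":-1,"dx":0,"dy":0,"dz":-2.5,"rx":0,"ry":0,"rz":0}
    - {"jaw":-1,"dx":0,"dy":0,"dz":-2,"rx":0,"ry":0,"rz":0}
    - {"jaw":-1,"dx":0,"dy":0,"dz":-1.3,"rx":0,"ry":0,"rz":0}
    - {"jaw":-1,"dx":0,"dy":0,"dz":-1,"rx":0,"ry":0,"rz":0}
    - {"jaw":-1,"dx":0,"dy":0,"dz":-0.7,"rx":0,"ry":0,"rz":0}
    - {"jaw":-1,"dx":0,"dy":0,"dz":-0.4,"rx":0,"ry":0,"rz":0}
    - {"jaw":-1,"dx":0,"dy":0,"dz":0,"rx":0,"ry":0,"rz":0}
    - {"jaw":-1,"dx":0,"dy":0,"dz":0,"rx":0,"ry":0,"rz":0}

```text
time_s: 19.32
ee_pos: [0.474, 0.0489, 0.2634]
eef_rot: [0.7, 0.714, 0.0, 0.0]
wrist_force: [-0.3, -0.5, -2.4]
grip_width: 0.0384
finger_force: 62.2
```

step_arm:
  moves:
    - {"jaw":-1,"dx":0,"dy":0,"dz":-0.3,"rx":0,"ry":0,"rz":0}
    - {"jaw":-1,"dx":0,"dy":0,"dz":-0.3,"rx":0,"ry":0,"rz":0}
    - {"jaw":-1,"dx":0,"dy":0,"dz":-0.2,"rx":0,"ry":0,"rz":0}
    - {"jaw":-1,"dx":0,"dy":0,"dz":-0.1,"rx":0,"ry":0,"rz":0}
    - {"jaw":-1,"dx":0,"dy":0,"dz":0,"rx":0,"ry":0,"rz":0}
    - {"jaw":-1,"dx":0,"dy":0,"dz":0,"rx":0,"ry":0,"rz":0}

```text
time_s: 19.82
ee_pos: [0.4736, 0.049, 0.2537]
eef_rot: [0.7, 0.714, 0.0, 0.0]
wrist_force: [-0.1, 0.1, -3.7]
grip_width: 0.038
finger_force: 62.3
```

step_arm:
  moves:
    - {"jaw":-1,"dx":0,"dy":0,"dz":-0.2,"rx":0,"ry":0,"rz":0}
    - {"jaw":-1,"dx":0,"dy":0,"dz":0,"rx":0,"ry":0,"rz":0}
    - {"jaw":-1,"dx":0,"dy":0,"dz":0,"rx":0,"ry":0,"rz":0}

```text
time_s: 20.07
ee_pos: [0.4739, 0.049, 0.2534]
eef_rot: [0.7, 0.714, -0.0, -0.0]
wrist_force: [-6.3, 0.4, 10.8]
grip_width: 0.0386
finger_force: 63.7
```

step_arm:
  moves:
    - {"jaw":0.3,"dx":0,"dy":0,"dz":0,"rx":0,"ry":0,"rz":0}
    - {"jaw":1,"dx":0,"dy":0,"dz":0,"rx":0,"ry":0,"rz":0}
    - {"jaw":1,"dx":0,"dy":0,"dz":0,"rx":0,"ry":0,"rz":0}
    - {"jaw":1,"dx":0,"dy":0,"dz":0,"rx":0,"ry":0,"rz":0}
    - {"jaw":1,"dx":0,"dy":0,"dz":0,"rx":0,"ry":0,"rz":0}
    - {"jaw":1,"dx":0,"dy":0,"dz":0,"rx":0,"ry":0,"rz":0}

```text
time_s: 20.57
ee_pos: [0.4736, 0.049, 0.2517]
eef_rot: [0.7, 0.714, 0.0, 0.0]
wrist_force: [0.3, -0.2, 0.5]
grip_width: 0.0856
finger_force: 0.0
```

step_arm:
  moves:
    - {"jaw":1,"dx":0,"dy":0,"dz":2,"rx":0,"ry":0,"rz":0}
    - {"jaw":1,"dx":0,"dy":0,"dz":3,"rx":0,"ry":0,"rz":0}
    - {"jaw":1,"dx":0,"dy":0,"dz":3,"rx":0,"ry":0,"rz":0}
    - {"jaw":1,"dx":2.0,"dy":-2.7,"dz":1,"rx":0,"ry":0,"rz":0}
    - {"jaw":1,"dx":2.0,"dy":-2.7,"dz":0,"rx":0,"ry":0,"rz":0}
    - {"jaw":1,"dx":2.0,"dy":-2.7,"dz":0,"rx":0,"ry":0,"rz":0}
    - {"jaw":1,"dx":2.1,"dy":-2.8,"dz":0,"rx":0,"ry":0,"rz":0}
    - {"jaw":1,"dx":2.0,"dy":-2.7,"dz":0,"rx":0,"ry":0,"rz":0}
    - {"jaw":1,"dx":2.0,"dy":-2.7,"dz":0,"rx":0,"ry":0,"rz":0}
    - {"jaw":1,"dx":2.0,"dy":-2.7,"dz":0,"rx":0,"ry":0,"rz":0}

```text
time_s: 21.4
ee_pos: [0.6153, -0.1425, 0.3414]
eef_rot: [0.701, 0.714, -0.0, -0.0]
wrist_force: [0.1, -0.9, -0.0]
grip_width: 0.0854
finger_force: 0.0
```

step_arm:
  moves:
    - {"jaw":1,"dx":0,"dy":0,"dz":0,"rx":0,"ry":0,"rz":0}
    - {"jaw":1,"dx":0,"dy":0,"dz":0,"rx":0,"ry":0,"rz":0}
    - {"jaw":1,"dx":0,"dy":0,"dz":0,"rx":0,"ry":0,"rz":0}

```text
time_s: 21.65
ee_pos: [0.6143, -0.1407, 0.3412]
eef_rot: [0.701, 0.714, -0.0, -0.001]
wrist_force: [-0.6, -0.3, -0.5]
grip_width: 0.0852
finger_force: 0.0
```

step_arm:
  moves:
    - {"jaw":1,"dx":0.1,"dy":0,"dz":-2.5,"rx":0,"ry":0,"rz":0}
    - {"jaw":1,"dx":0,"dy":0,"dz":-3,"rx":0,"ry":0,"rz":0}
    - {"jaw":1,"dx":0,"dy":0,"dz":-2,"rx":0,"ry":0,"rz":0}
    - {"jaw":1,"dx":0,"dy":0,"dz":-1.5,"rx":0,"ry":0,"rz":0}
    - {"jaw":1,"dx":0,"dy":0,"dz":0,"rx":0,"ry":0,"rz":0}
    - {"jaw":1,"dx":0,"dy":0,"dz":0,"rx":0,"ry":0,"rz":0}

```text
time_s: 22.15
ee_pos: [0.6149, -0.1398, 0.2513]
eef_rot: [0.7, 0.714, -0.0, -0.001]
wrist_force: [0.6, -0.5, 0.7]
grip_width: 0.0855
finger_force: 0.0
```

step_arm:
  moves:
    - {"jaw":-1,"dx":0,"dy":0,"dz":0,"rx":0,"ry":0,"rz":0}
    - {"jaw":-1,"dx":0,"dy":0,"dz":0,"rx":0,"ry":0,"rz":0}
    - {"jaw":-1,"dx":0,"dy":0,"dz":0,"rx":0,"ry":0,"rz":0}
    - {"jaw":-1,"dx":0,"dy":0,"dz":0,"rx":0,"ry":0,"rz":0}
    - {"jaw":-1,"dx":0,"dy":0,"dz":0,"rx":0,"ry":0,"rz":0}
    - {"jaw":-1,"dx":0,"dy":0,"dz":0,"rx":0,"ry":0,"rz":0}
    - {"jaw":-1,"dx":0,"dy":0,"dz":0,"rx":0,"ry":0,"rz":0}
    - {"jaw":-1,"dx":0,"dy":0,"dz":0,"rx":0,"ry":0,"rz":0}

```text
time_s: 22.82
ee_pos: [0.6162, -0.1412, 0.2533]
eef_rot: [0.7, 0.714, 0.001, 0.001]
wrist_force: [0.2, 1.9, 5.8]
grip_width: 0.0384
finger_force: 60.3
```

step_arm:
  moves:
    - {"jaw":-1,"dx":0,"dy":0,"dz":1,"rx":0,"ry":0,"rz":0}
    - {"jaw":-1,"dx":0,"dy":0,"dz":2,"rx":0,"ry":0,"rz":0}
    - {"jaw":-1,"dx":0,"dy":0,"dz":2.5,"rx":0,"ry":0,"rz":0}
    - {"jaw":-1,"dx":0,"dy":0,"dz":3,"rx":0,"ry":0,"rz":0}
    - {"jaw":-1,"dx":0,"dy":0,"dz":3,"rx":0,"ry":0,"rz":0}
    - {"jaw":-1,"dx":0,"dy":0,"dz":2.5,"rx":0,"ry":0,"rz":0}
    - {"jaw":-1,"dx":0,"dy":0,"dz":1,"rx":0,"ry":0,"rz":0}
    - {"jaw":-1,"dx":0,"dy":0,"dz":0,"rx":0,"ry":0,"rz":0}

```text
time_s: 23.48
ee_pos: [0.6159, -0.1412, 0.4045]
eef_rot: [0.7, 0.714, 0.001, 0.002]
wrist_force: [1.1, 0.5, -3.5]
grip_width: 0.0381
finger_force: 62.0
```

step_arm:
  moves:
    - {"jaw":-1,"dx":-0.8,"dy":1.5,"dz":0,"rx":0,"ry":0,"rz":0}
    - {"jaw":-1,"dx":-1.7,"dy":3.3,"dz":0,"rx":0,"ry":0,"rz":0}
    - {"jaw":-1,"dx":-1.7,"dy":3.3,"dz":0,"rx":0,"ry":0,"rz":0}
    - {"jaw":-1,"dx":-1.7,"dy":3.3,"dz":0,"rx":0,"ry":0,"rz":0}
    - {"jaw":-1,"dx":-1.7,"dy":3.3,"dz":0,"rx":0,"ry":0,"rz":0}
    - {"jaw":-1,"dx":-1.7,"dy":3.3,"dz":0,"rx":0,"ry":0,"rz":0}
    - {"jaw":-1,"dx":-1.7,"dy":3.3,"dz":0,"rx":0,"ry":0,"rz":0}
    - {"jaw":-1,"dx":-1.7,"dy":3.3,"dz":0,"rx":0,"ry":0,"rz":0}
    - {"jaw":-1,"dx":-0.7,"dy":1.3,"dz":0,"rx":0,"ry":0,"rz":0}
    - {"jaw":-1,"dx":0,"dy":0,"dz":0,"rx":0,"ry":0,"rz":0}

```text
time_s: 24.32
ee_pos: [0.4791, 0.1207, 0.3986]
eef_rot: [0.699, 0.715, -0.002, -0.003]
wrist_force: [0.3, -1.1, -4.8]
grip_width: 0.0382
finger_force: 62.0
```

step_arm:
  moves:
    - {"jaw":-1,"dx":0,"dy":0,"dz":-2,"rx":0,"ry":0,"rz":0}
    - {"jaw":-1,"dx":0,"dy":0,"dz":-2,"rx":0,"ry":0,"rz":0}
    - {"jaw":-1,"dx":0,"dy":0,"dz":0,"rx":0,"ry":0,"rz":0}
    - {"jaw":-1,"dx":0,"dy":0,"dz":0,"rx":0,"ry":0,"rz":0}

```text
time_s: 24.65
ee_pos: [0.4808, 0.1175, 0.3591]
eef_rot: [0.701, 0.713, -0.002, -0.002]
wrist_force: [0.7, 0.7, -3.7]
grip_width: 0.038
finger_force: 62.0
```

step_arm:
  moves:
    - {"jaw":-1,"dx":0,"dy":0,"dz":-2,"rx":0,"ry":0,"rz":0}
    - {"jaw":-1,"dx":0,"dy":0,"dz":-2.5,"rx":0,"ry":0,"rz":0}
    - {"jaw":-1,"dx":0,"dy":0,"dz":-2,"rx":0,"ry":0,"rz":0}
    - {"jaw":-1,"dx":0,"dy":0,"dz":-1.3,"rx":0,"ry":0,"rz":0}
    - {"jaw":-1,"dx":0,"dy":0,"dz":-1,"rx":0,"ry":0,"rz":0}
    - {"jaw":-1,"dx":0,"dy":0,"dz":-0.7,"rx":0,"ry":0,"rz":0}
    - {"jaw":-1,"dx":0,"dy":0,"dz":-0.4,"rx":0,"ry":0,"rz":0}
    - {"jaw":-1,"dx":0,"dy":0,"dz":0,"rx":0,"ry":0,"rz":0}
    - {"jaw":-1,"dx":0,"dy":0,"dz":0,"rx":0,"ry":0,"rz":0}

```text
time_s: 25.4
ee_pos: [0.4821, 0.1179, 0.2635]
eef_rot: [0.701, 0.714, 0.0, 0.0]
wrist_force: [-0.1, 0.7, -4.9]
grip_width: 0.0383
finger_force: 62.3
```

step_arm:
  moves:
    - {"jaw":-1,"dx":0,"dy":0,"dz":-0.3,"rx":0,"ry":0,"rz":0}
    - {"jaw":-1,"dx":0,"dy":0,"dz":-0.3,"rx":0,"ry":0,"rz":0}
    - {"jaw":-1,"dx":0,"dy":0,"dz":-0.2,"rx":0,"ry":0,"rz":0}
    - {"jaw":-1,"dx":0,"dy":0,"dz":-0.1,"rx":0,"ry":0,"rz":0}
    - {"jaw":-1,"dx":0,"dy":0,"dz":0,"rx":0,"ry":0,"rz":0}
    - {"jaw":-1,"dx":0,"dy":0,"dz":0,"rx":0,"ry":0,"rz":0}

```text
time_s: 25.9
ee_pos: [0.4816, 0.118, 0.2537]
eef_rot: [0.7, 0.714, -0.0, -0.0]
wrist_force: [0.1, 0.1, -4.3]
grip_width: 0.0385
finger_force: 62.4
```

step_arm:
  moves:
    - {"jaw":-1,"dx":0,"dy":0,"dz":-0.1,"rx":0,"ry":0,"rz":0}
    - {"jaw":-1,"dx":0,"dy":0,"dz":0,"rx":0,"ry":0,"rz":0}
    - {"jaw":-1,"dx":0,"dy":0,"dz":0,"rx":0,"ry":0,"rz":0}

```text
time_s: 26.15
ee_pos: [0.4817, 0.1181, 0.2533]
eef_rot: [0.7, 0.714, 0.0, 0.0]
wrist_force: [-3.4, 0.3, 3.4]
grip_width: 0.0383
finger_force: 62.9
```

Seated. I'll release, rise, move off and check.

step_arm:
  moves:
    - {"jaw":0.3,"dx":0,"dy":0,"dz":0,"rx":0,"ry":0,"rz":0}
    - {"jaw":1,"dx":0,"dy":0,"dz":0,"rx":0,"ry":0,"rz":0}
    - {"jaw":1,"dx":0,"dy":0,"dz":0,"rx":0,"ry":0,"rz":0}
    - {"jaw":1,"dx":0,"dy":0,"dz":0,"rx":0,"ry":0,"rz":0}
    - {"jaw":1,"dx":0,"dy":0,"dz":0,"rx":0,"ry":0,"rz":0}
    - {"jaw":1,"dx":0,"dy":0,"dz":0,"rx":0,"ry":0,"rz":0}

```text
time_s: 26.65
ee_pos: [0.4817, 0.118, 0.2528]
eef_rot: [0.7, 0.714, 0.0, 0.0]
wrist_force: [0.1, -0.5, 0.9]
grip_width: 0.0851
finger_force: 0.0
```

step_arm:
  moves:
    - {"jaw":1,"dx":0,"dy":0,"dz":2,"rx":0,"ry":0,"rz":0}
    - {"jaw":1,"dx":0,"dy":0,"dz":3,"rx":0,"ry":0,"rz":0}
    - {"jaw":1,"dx":0,"dy":0,"dz":4,"rx":0,"ry":0,"rz":0}
    - {"jaw":1,"dx":0,"dy":0,"dz":4,"rx":0,"ry":0,"rz":0}
    - {"jaw":1,"dx":0,"dy":-3,"dz":2.5,"rx":0,"ry":0,"rz":0}
    - {"jaw":1,"dx":0,"dy":-4,"dz":1,"rx":0,"ry":0,"rz":0}
    - {"jaw":1,"dx":0,"dy":-4,"dz":1,"rx":0,"ry":0,"rz":0}
    - {"jaw":1,"dx":0,"dy":-4,"dz":1,"rx":0,"ry":0,"rz":0}
    - {"jaw":1,"dx":0,"dy":0,"dz":0,"rx":0,"ry":0,"rz":0}
    - {"jaw":1,"dx":0,"dy":0,"dz":0,"rx":0,"ry":0,"rz":0}

```text
time_s: 27.48
ee_pos: [0.4817, -0.0337, 0.4383]
eef_rot: [0.702, 0.712, 0.0, 0.001]
wrist_force: [-0.3, 0.9, -0.0]
grip_width: 0.0853
finger_force: 0.0
```

Run:
```python
from h import *
s=read_state(); print(s["time_s"],s["ee_pos"])
w=capture("wrist"); b=capture("scene")
cv2.imwrite("pics/chk3.png",np.hstack([cv2.resize(w,(480,300)),cv2.resize(b[130:290,200:370],(319,300))]))
for n in("scene","wrist"):
  for l in ["black_grip","blue_grip","yellow_grip","green_grip"]: print(n,l,find(l,n))
```

```text
27.4833 [ 0.48165034 -0.03374834  0.43833431]
scene black_grip [(0.76, array([0.7048, 0.1103, 0.0699])), (0.57, array([ 0.4467, -0.0947,  0.0969]))]
scene blue_grip [(0.77, array([ 0.4535, -0.0237,  0.0994])), (0.39, array([ 0.4441, -0.0952,  0.0948]))]
scene yellow_grip [(0.65, array([0.4578, 0.0384, 0.0933]))]
scene green_grip [(0.88, array([0.4735, 0.1125, 0.0962])), (0.19, array([ 0.4542, -0.0259,  0.0958]))]
wrist black_grip [(0.98, array([0.7099, 0.1171, 0.0796])), (0.89, array([ 0.4616, -0.0749,  0.1076]))]
wrist blue_grip [(0.61, array([ 0.4697, -0.0123,  0.1032]))]
wrist yellow_grip [(0.91, array([0.471 , 0.0508, 0.11  ]))]
wrist green_grip [(0.81, array([0.4788, 0.1104, 0.1038]))]
```

View pics/chk3.png

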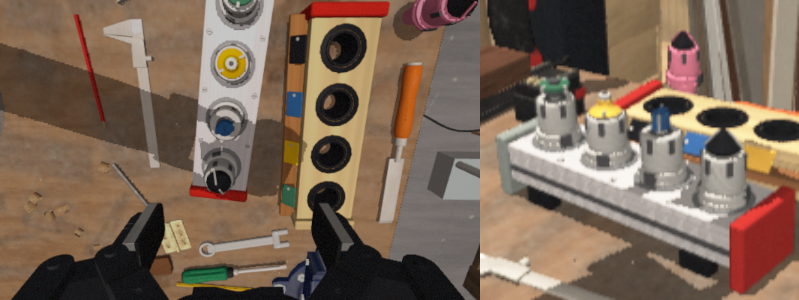

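All four holders stand upright and home. From the magazine's red end they run black (725,185), blue (662,160), yellow (605,140), green (555,125), and the stand is empty. I'm handing it in.

```bash
python3 -c "
from workcell import *
print(job_done())"
```

```text
the job is handed in; nothing more can be done
None
```

All four holders are loaded in the magazine in program order from its red end (black, blue, yellow, green), each upright and seated with the gripper clear, and the job is handed in at about 27 s; the verdict was not returned.

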